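Bolt the answer-sheet case

ROBOT

A 6-joint arm with a two-finger parallel gripper is mounted at the origin on the work surface. World frame = base frame: x ahead of the robot, y to its left, z up, the work surface at z = 0. Lengths are in m, angles in rad, forces in N, time in s.
With the tool pointing down it reaches from about 0.375 to 0.9 m from the base axis. Payload 3.1 kg.
Tool frame: the origin (TCP) lies on the centre line of the jaws, within the pads' length; the fingertips stand 22 mm ahead of it and the grasp point (between the pads) lies 3 mm ahead of it; z points along the fingers, x is the direction in which the jaws open and shut, and the axes are right-handed (so a half turn about z gives the same grasp; the last joint's range is limited). The gripper opens to 87 mm and grips with 3 to 60 N. Pads are 19 mm wide; open, the fingers measure 117 mm over their backs; the gripper's body (75 mm by 190 mm) begins 51 mm behind the grasp point.
Start: joints at [-1.317, 0.527, 1.433, -0, 1.181, -0.178], TCP at [0.262, -0.568, 0.245] pointing down, gripper open.
Joint ranges: [-3.08, 3.08], [-0.75, 2.2], [0.22, 2.44], [-1.43, 4.57], [0, 2.65], [-2.85, 2.85]. Speed limits (rad/s): [2.79, 2.79, 3.14, 3.14, 3.14, 3.14].

INTERFACE

Orientations are given as a unit quaternion [x, y, z, w].
In Python, from rig import robot, camera, order gives the robot as it stands.
- The arm moves only by the shell command python3 -m pendant 'ROWS' [OPENING] [FORCE]. ROWS is JSON, a list of rows, each a list of 2 entries, a list of its own where there are three numbers: the shift along the tool's x, y, z in mm, then the turn about the tool's z in degrees. A call has 1 to 8 rows; each row shifts and turns the commanded pose from where the row before left it, along the tool's axes as they then stand; what a row does not reach is not made up. A row lasts 1/8 s, in which the tool goes at most 62.5 mm and 10.7 degrees, less where a joint would pass 70% of its speed; a pose out of reach is approached as far as the arm can. A call with a gripper value outside its range is refused whole. OPENING is the finger opening in mm, from 0 to 87, set as the call begins (- or left out, the last holds). The fingers move at their own pace and stop on an object; FORCE is the grip in N (left out, the last holds). Time passes only in rows, so rows that do not move let the fingers close. It gives the time, the measured TCP pose, the force and the opening at its end, in the units of the state.
- robot.get_obs(): the state, without advancing time (a new reading comes with each control period).
- camera(name): name is "side" or "top" or "wrist"; returns a dict with "pixels" (480x640x3 uint8, blue, green, red), "mtx" (3x3 intrinsics, pixels), "k1" (the pictures are not rectified: a ray, as slopes to the right and down, at radius r is drawn at 1 + k1 r^2 times it, then the intrinsics apply), "R" (3x3) and "t" (3): a world point X has camera coordinates R X + t. Camera axes: x right, y down, z forward; pixel columns grow to the right and rows downward; lengths in m; the calibration is good to about 2 mm. A picture is of the moment at which its call begins. There is no depth.
- order.hand_in(): hands the job in, once; it reports no verdict.
The state is a dict: "time": time; "q": joint angles; "joint_velocities": joint speeds; "joint_torque": joint torques, N m; "position": TCP position; "tool_rot": TCP orientation; "ft_force": force on the tool from outside, world axes, zero at the start; "moment": the same for the moment, N m; "grip_width": finger opening in m.
Only numpy, scipy, OpenCV 4.12 (cv2) and the standard library are available. Lean on these libraries where they do the work, as an engineer would, in place of code of your own. Each camera call takes 0.05 s, during which the arm holds its last target. There are 200 camera calls.

TASK

Lock the grey and blue document case on the reception desk: hold its red spring catch down with one fingertip and, while it is held, push the bolt's yellow lug with the other finger until the bolt is fully home through the keeper on the lid. Then let go, so that the catch springs up again and locks the bolt. Only touch and push: do not lift or shove the case, and leave the other things on the desk and on the lid where they are.

Things in the scene. Friction and masses are not known exactly. Their poses are not given: they have to be found in the camera images.
- case: Closed steel document case, 200 (x) x 280 (y) x 75 mm high, 4 kg, loose on the desk. Origin: centre of its underside; axes along its sides. The +y half is the blue lid, shut; the grey -y half carries the lock. The bolt slides along case +y at case x = +22 mm through low guides into a keeper on the lid; the red catch bar lies parallel at x = -28 mm. Rod, guides and keeper end 95 mm above the desk.
- lug (a point): Middle of the top edge of the yellow lug, the upright plate that stands on the steel bolt: 24 mm wide (case x), 8 mm thick (case y), its top 122 mm above the desk, free-standing from 96 mm upward. It moves with the bolt. Push on its flat -y face, towards the case's +y. With the bolt drawn back it is at case (22, -70) mm.
- bolt (a joint): Travel of the bolt in m along case +y: 0 drawn back, 0.042 fully home on its stop, through the lid's keeper. Drags with about 2.5 N and stays where left. While the catch is up (pressed under about 5 mm) its steel tooth stands between the bolt's small teeth and blocks it; only from 0.038 on can the catch spring up behind the last tooth and lock the bolt home.
- catch_top (a point): Centre of the top face of the red spring catch, a bar 22 mm wide (case x) and 90 mm long (case y), at case (-28, -65) mm, 50 mm from the bolt's line. Up, its top is 111 mm above the desk; pressed fully down, 99 mm. The bar stays level wherever it is pressed, so a fingertip can slide along it while pressing.
- catch (a joint): How far the catch is pressed down in m: 0 up, 0.012 fully down on its stop. Its spring pushes back with about 3 N at the start and 7 N fully down. The bolt is free when it is pressed more than about 6 mm.
- eraser: Green and grey whiteboard eraser lying on the blue lid, 100 x 45 x 28 mm, origin under its centre. Leave alone.
- stapler: Black and steel stapler beside the case, 36 x 130 x 47 mm, origin under its centre. Leave alone.
- sanitiser: Clear pump bottle, 68 mm across, 191 mm high, origin under its centre. Leave alone.
- spray: White spray can with green cap, 52 mm across, 170 mm high, origin under its centre. Leave alone.
- marker: White marker with black cap lying beside the case, 18 x 125 x 18 mm, origin under its centre. Leave alone.
- sweets: Small orange open box of sweets, 100 x 75 x 50 mm, origin under its centre. Leave alone.
- mug: Blue mug, 80 mm across, 90 mm high, origin under its centre. Leave alone.

How it is judged:
By the outcome, as a careful person would: the job done as asked, in the order asked, and still so for the second after the job is handed in, with the robot touching nothing.
It also fails if it takes over 35 s, if anything falls off the work surface, if the arm or the gripper's body presses on something with over 40 N, if the wrist force passes 120 N, or if a joint passes its speed limit or range.

## Working session

There is one attempt and no reset: what is moved stays moved. The work goes in short steps, Python scripts to look and compute and a shell command to move; the robot and the scene stay as the last step left them, time stands still between calls to the robot, and variables do not carry over. Pictures are saved under pics/ and viewed, about 8 in all and at most 12, crops included, and the job is handed in when it is done.

```bash
ls; mkdir -p pics
cat > h.py <<'E'
import numpy as np, cv2
from rig import robot, camera, order
def ray(c,uv):
    K=np.array(c["mtx"]);R=np.array(c["R"]);t=np.array(c["t"])
    p=cv2.undistortPoints(np.array([[uv]],float),K,np.array([c["k1"],0,0,0,0.]))[0,0]
    return -R.T@t, R.T@np.array([p[0],p[1],1])
def at_z(c,uv,z):
    o,d=ray(c,uv); return o+d*(z-o[2])/d[2]
def proj(c,X):
    R=np.array(c["R"]);t=np.array(c["t"]); return cv2.projectPoints(np.array([X],float).reshape(-1,3),cv2.Rodrigues(R)[0],t,np.array(c["mtx"]),np.array([c["k1"],0,0,0,0.]))[0].reshape(-1,2)
E
python3 - <<'E'
from h import *
import pickle
for n in("top","side"):
    c=camera(n); cv2.imwrite(f"pics/{n}0.png",c["pixels"]); pickle.dump(c,open(n+"0.pkl","wb"))
    print(n,-np.array(c["R"]).T@c["t"])
o=robot.get_obs(); print({k:np.round(o[k],3) for k in o})
E
```

```text
pics
top [0.30128729 0.03342102 1.20948521]
side [-0.14567881  0.72180079  1.11055275]
{'time': np.float64(0.1), 'q': array([-1.318,  0.528,  1.434, -0.   ,  1.181, -0.179]), 'joint_velocities': array([-0.   , -0.002, -0.003,  0.   , -0.002, -0.   ]), 'joint_torque': array([ -0.   , -44.099, -17.715,   0.063,   0.053,  -0.   ]), 'position': array([ 0.261, -0.567,  0.244]), 'tool_rot': array([ 0.842, -0.539, -0.001, -0.001]), 'ft_force': array([-0.863, -0.467,  1.022]), 'moment': array([ 0.033, -0.033, -0.06 ]), 'grip_width': np.float64(0.087)}
```

View pics/top0.png

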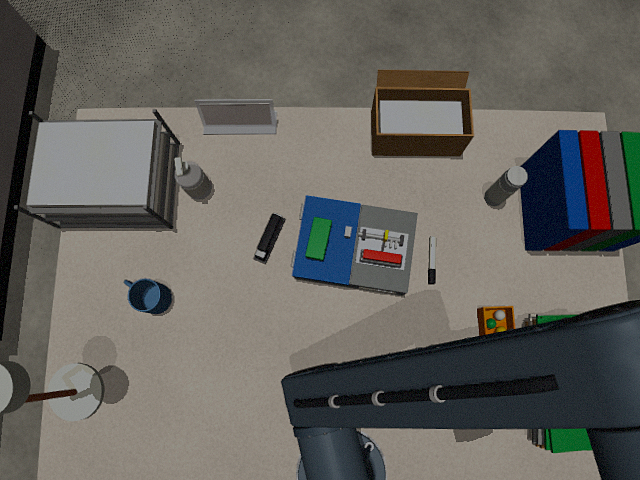

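View pics/side0.png

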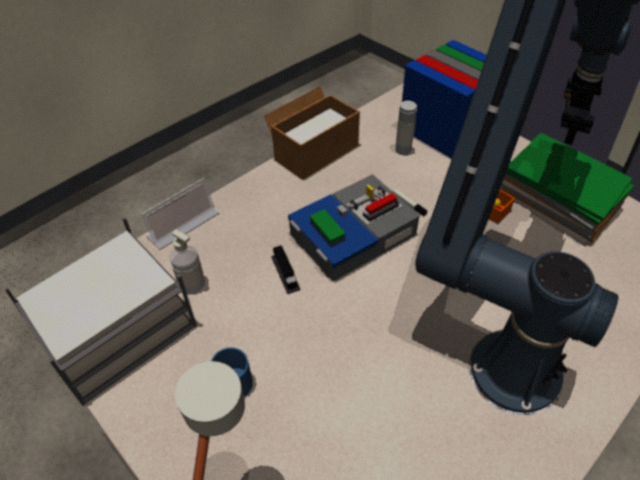

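Top view: the case is at about (355,245), with the lid to the left (world +y). The red catch is at about (381,257) and the yellow lug at about (387,236). I'll enlarge it next.

Run:
```python
import cv2
i=cv2.imread("pics/top0.png")[185:305,280:440]
cv2.imwrite("pics/crop1.png",cv2.resize(i,None,fx=5,fy=5,interpolation=cv2.INTER_CUBIC))
```

```text
(no output)
```

View pics/crop1.png

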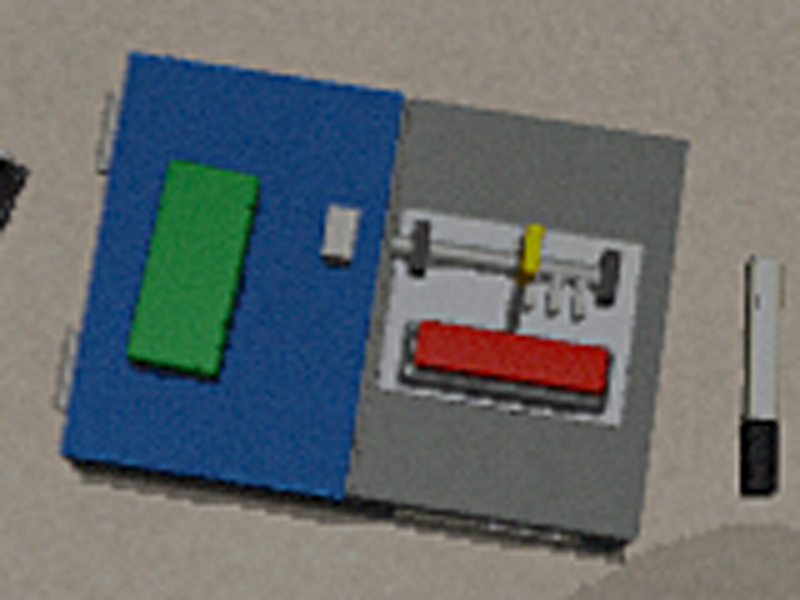

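Run:
```python
from h import *
import pickle
c=pickle.load(open("top0.pkl","rb")); s=pickle.load(open("side0.pkl","rb"))
f=lambda u,v,z: at_z(c,(280+(u+.5)/5-.5,185+(v+.5)/5-.5),z)
P=np.array([f(*p,.075) for p in[(130,52),(688,142),(632,540),(65,457)]]) # +x+y, +x-y, -x-y, -x+y
print(P.round(4)); print([np.linalg.norm(P[i]-P[(i+1)%4]).round(4) for i in range(4)])
ctr=P.mean(0); y=(P[0]+P[3]-P[1]-P[2])[:2]; x=(P[0]+P[1]-P[2]-P[3])[:2]
ay=np.arctan2(-y[0],y[1]); ax=np.arctan2(x[1],x[0]); print("yaw",np.degrees([ax,ay]),ctr)
a=(ax*.2+ay*.28)/.48; Rm=np.array([[np.cos(a),-np.sin(a)],[np.sin(a),np.cos(a)]])
w=lambda X,z: np.append(ctr[:2]+Rm@np.array(X)/1000,z)
r=np.mean([f(*p,.111) for p in[(418,320),(609,345),(606,392),(415,366)]],0)
l=f(533,249,.122)
print("red",r.round(4),"pred",w((-28,-65),0).round(4)); print("lug",l.round(4),"pred",w((22,-70),0).round(4))
print("side px: lug,catch", proj(s,[w((22,-70),.122),w((-28,-65),.111)]).round(1))
print("yaw",np.degrees(a), "in case frame red,lug",Rm.T@(r-ctr)[:2],Rm.T@(l-ctr)[:2])
```

```text
[[ 0.6685  0.0908  0.075 ]
 [ 0.6245 -0.1852  0.075 ]
 [ 0.4275 -0.1524  0.075 ]
 [ 0.4657  0.1185  0.075 ]]
[np.float64(0.2794), np.float64(0.1996), np.float64(0.2736), np.float64(0.2048)]
yaw [-8.61113625 -8.54793912] [ 0.5465399  -0.03205261  0.075     ]
red [ 0.5097 -0.0922  0.111 ] pred [ 0.5092 -0.0922  0.    ]
lug [ 0.5585 -0.1016  0.122 ] pred [ 0.5579 -0.1046  0.    ]
side px: lug,catch [[371.5 186.5]
 [381.8 201.2]]
yaw -8.57427125603157 in case frame red,lug [-0.02743816 -0.06500439] [ 0.02218225 -0.06700965]
```

The measured sizes and offsets match the given ones within 3 mm. The case is at (0.5465, -0.032), yaw -8.6°. The plan is to set the jaws along case x with about 35 mm opening, so the finger centres are 50 mm apart. One finger then stands over the catch and the other behind the lug.

```bash
cat >> h.py <<'E'
from scipy.spatial.transform import Rotation as Ro
CASE=np.array([.5465,-.0321]); YAW=-8.57
def status(cx=None,cy=None,z=None):
    o=robot.get_obs(); p=np.array(o["position"]); R=Ro.from_quat(o["tool_rot"]).as_matrix()
    a=np.radians(YAW); M=np.array([[np.cos(a),-np.sin(a)],[np.sin(a),np.cos(a)]])
    print("t",round(float(o["time"]),2),"tcp case mm",(M.T@(p[:2]-CASE)*1000).round(1),"tip z",round((p[2]-.022)*1000,1),"xdir deg",np.degrees(np.arctan2(R[1,0],R[0,0])).round(2),"toolz",R[:,2].round(3),"F",np.round(o["ft_force"],2),"w",round(float(o["grip_width"])*1000,1))
    if cx is not None:
        d=np.append(CASE+M@np.array([cx,cy])/1000,z/1000+.022)-p
        print("shift tool mm",(R.T@d*1000).round(1))
E
python3 -c "
from h import *
status(-3,-95,200)"
```

```text
t 0.1 tcp case mm [-202.2 -571.4] tip z 221.7 xdir deg -65.26 toolz [-0.     0.002 -1.   ] F [-0.86 -0.47  1.02] w 87.0
shift tool mm [-288.8 -428.1   22.4]
```

```bash
python3 -m pendant '[[[-29,-43,0],0],[[-29,-43,0],0],[[-29,-43,0],0],[[-29,-43,0],0],[[-29,-43,0],0],[[-29,-43,0],0],[[-29,-43,0],0],[[-29,-43,0],0]]' 35 && python3 -m pendant '[[[-29,-42,0],0],[[-28,-42,0],0],[[0,0,0],-9.5],[[0,0,0],-9.5],[[0,0,0],-9.5],[[0,0,0],-9.5],[[0,0,0],-9.5],[[0,0,0],-9.2]]' && python3 -m pendant '[[[0,0,0],0],[[0,0,0],0]]'
python3 - <<'E'
from h import *
status(-3,-95,140)
c=camera("wrist"); cv2.imwrite("pics/w1.png",c["pixels"])
E
```

```text
time: 1.1
position: [0.4774, -0.2113, 0.2443]
tool_rot: [0.842, -0.539, -0.0, -0.0]
ft_force: [0.2, -0.1, -1.0]
grip_width: 0.0352
time: 2.1
position: [0.529, -0.1258, 0.2441]
tool_rot: [0.997, -0.072, -0.0, -0.0]
ft_force: [0.6, 0.3, -0.5]
grip_width: 0.0351
time: 2.35
position: [0.5292, -0.1259, 0.2444]
tool_rot: [0.997, -0.076, -0.0, -0.0]
ft_force: [0.3, -0.1, 0.1]
grip_width: 0.0349
t 2.35 tcp case mm [ -3.1 -95.4] tip z 222.4 xdir deg -8.69 toolz [-0.  0. -1.] F [ 0.34 -0.07  0.08] w 34.9
shift tool mm [ 0.1 -0.3 82.4]
```

View pics/w1.png

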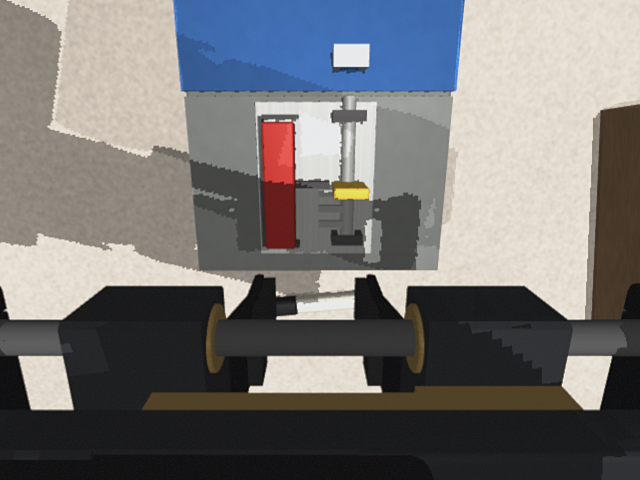

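The wrist view shows the red bar at u 262–297, v 122–248, the lug top at about (351,187), and the fingertips at about (262,277) and (370,277). I'll check these against the given geometry.

Run:
```python
from h import *
c=camera("wrist")
a=np.radians(YAW); M=np.array([[np.cos(a),-np.sin(a)],[np.sin(a),np.cos(a)]])
for n,uv,z in[("redTL",(262,122),.111),("redTR",(295,122),.111),("redBR",(297,248),.111),("redBL",(264,248),.111),("lugFL",(333,191),.122),("lugFR",(369,191),.122),("lugBL",(333,182),.122)]:
    print(n,(M.T@(at_z(c,uv,z)[:2]-CASE)*1000).round(1))
i=c["pixels"][260:400,200:440]; cv2.imwrite("pics/w1c.png",cv2.resize(i,None,fx=3,fy=3))
for X in[(-28,-95),(22,-95),(-28,-85.5),(-28,-104.5),(-20.5,-95),(-35.5,-95)]:
    p=np.append(CASE+M@np.array(X)/1000,.222); print("tip",X,proj(c,p).round(0))
```

```text
redTL [-37.9 -20.2]
redTR [-15.8 -20.3]
redBR [ -15.7 -109.1]
redBL [ -39.9 -109. ]
lugFL [  9.7 -65.2]
lugFR [ 34.  -65.2]
lugBL [  9.6 -59.1]
tip (-28, -95) [[259. 294.]]
tip (22, -95) [[369. 293.]]
tip (-28, -85.5) [[258. 274.]]
tip (-28, -104.5) [[260. 313.]]
tip (-20.5, -95) [[275. 294.]]
tip (-35.5, -95) [[242. 294.]]
```

View pics/w1c.png

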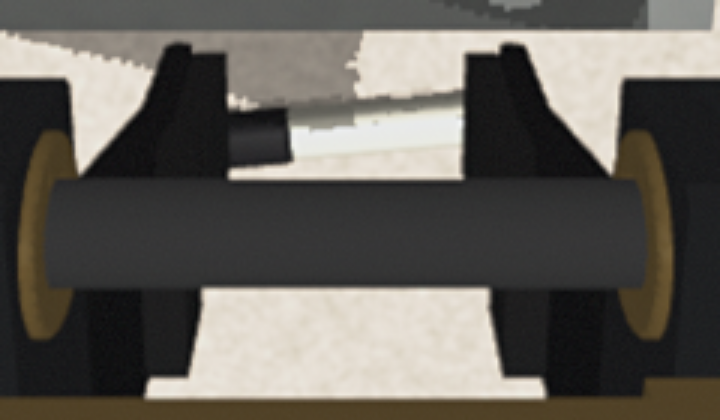

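The catch position agrees with the given one. The lug reads a few mm further forward than -70, which doesn't affect the approach at y = -95. The tips are thinner than the backs, about 10 mm, so I'll open to 39 mm and descend to about 4 mm above the catch.

```bash
python3 -m pendant '[[[0,0,40],0],[[0,0,40],0],[[0,0,20],0],[[0,0,7],0],[[0,0,0],0],[[0,0,0],0]]' 39
python3 - <<'E'
from h import *
status(-3,-95,102)
c=camera("wrist"); cv2.imwrite("pics/w2.png",c["pixels"][0:340,100:500])
i=c["pixels"][0:330,150:470]; cv2.imwrite("pics/w2.png",cv2.resize(i,None,fx=1.8,fy=1.8))
E
```

```text
time: 3.2
position: [0.5301, -0.1263, 0.1386]
tool_rot: [0.997, -0.075, 0.001, 0.0]
ft_force: [0.0, -0.6, 0.6]
grip_width: 0.0388
t 3.2 tcp case mm [ -2.2 -95.6] tip z 116.6 xdir deg -8.57 toolz [ 0.002 -0.001 -1.   ] F [ 0.02 -0.65  0.63] w 38.8
shift tool mm [-0.9 -0.6 14.6]
```

View pics/w2.png

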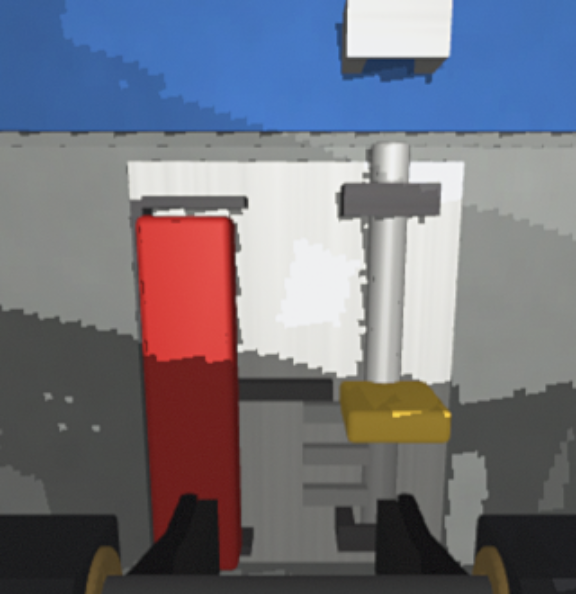

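The left tip is over the red bar (crop u 175–218, bar 150–240), and the right tip is behind the lug (375–415, lug 345–450). Now I press the catch.

```bash
python3 -m pendant '[[[0,0,4],0],[[0,0,4],0],[[0,0,4],0],[[0,0,2],0],[[0,0,0],0],[[0,0,0],0]]'; python3 -c "
from h import *
status(-3,-42,102)"
```

```text
time: 4.0
position: [0.5299, -0.1264, 0.124]
tool_rot: [0.997, -0.075, 0.001, 0.0]
ft_force: [0.4, 0.4, 5.7]
grip_width: 0.0391
t 4.0 tcp case mm [ -2.3 -95.7] tip z 102.0 xdir deg -8.56 toolz [ 0.001 -0.001 -1.   ] F [0.38 0.36 5.73] w 39.1
shift tool mm [ -0.6 -53.7  -0. ]
```

5.7 N matches about 9 mm pressed. Now the push, which is tool -y.

```bash
python3 -m pendant '[[[0,-5,0],0],[[0,-5,0],0],[[0,-5,0],0],[[0,-5,0],0],[[0,-5,0],0],[[0,0,0],0],[[0,0,0],0]]'; python3 -c "
from h import *
status(-3,-42,102)"
```

```text
time: 4.88
position: [0.5341, -0.1032, 0.1243]
tool_rot: [0.997, -0.074, 0.001, 0.002]
ft_force: [0.5, -4.5, 6.2]
grip_width: 0.0387
t 4.88 tcp case mm [ -1.6 -72.2] tip z 102.3 xdir deg -8.48 toolz [ 0.002 -0.004 -1.   ] F [ 0.46 -4.52  6.24] w 38.7
shift tool mm [ -1.3 -30.2   0.2]
```

```bash
python3 -m pendant '[[[0,-5,0],0],[[0,-5,0],0],[[0,-5,0],0],[[0,-5,0],0],[[0,-3,0],0],[[0,0,0],0]]'
python3 - <<'E'
from h import *
status(-3,-42,102)
c=camera("wrist")
i=c["pixels"][0:330,150:470]; cv2.imwrite("pics/w3.png",cv2.resize(i,None,fx=1.8,fy=1.8))
E
```

```text
time: 5.62
position: [0.5376, -0.0806, 0.1243]
tool_rot: [0.997, -0.074, 0.001, 0.002]
ft_force: [-1.1, -4.9, 6.1]
grip_width: 0.0395
t 5.62 tcp case mm [ -1.6 -49.3] tip z 102.3 xdir deg -8.47 toolz [ 0.002 -0.004 -1.   ] F [-1.09 -4.89  6.1 ] w 39.5
shift tool mm [-1.4 -7.3  0.2]
```

View pics/w3.png

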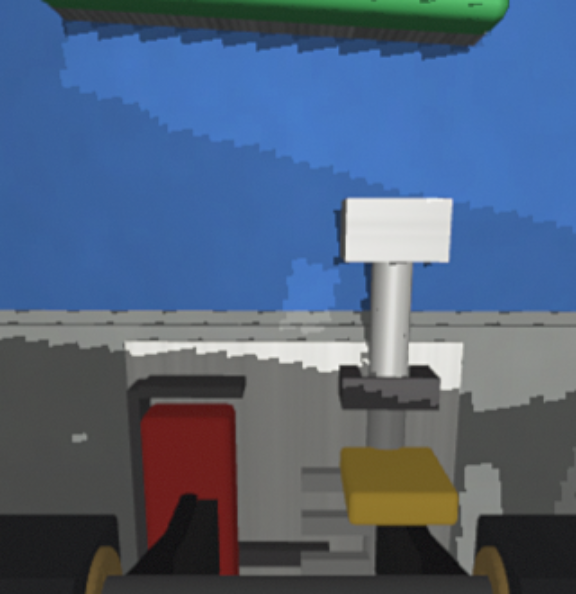

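The catch is down and the bolt end has reached the keeper, with a few mm still to go. I'll creep up to the stop while watching the force.

```bash
python3 -m pendant '[[[0,-3,0],0],[[0,-2,0],0],[[0,0,0],0]]'; python3 -m pendant '[[[0,-1,0],0],[[0,0,0],0]]';python3 -c "
from h import *
status(-3,-42,102)"
```

```text
time: 6.05
position: [0.5383, -0.0758, 0.1243]
tool_rot: [0.997, -0.074, 0.001, 0.002]
ft_force: [-0.6, -6.1, 5.4]
grip_width: 0.0388
time: 6.3
position: [0.5384, -0.075, 0.1243]
tool_rot: [0.997, -0.074, 0.001, 0.002]
ft_force: [-1.1, -6.0, 5.7]
grip_width: 0.0391
t 6.3 tcp case mm [ -1.6 -43.6] tip z 102.3 xdir deg -8.47 toolz [ 0.002 -0.004 -1.   ] F [-1.14 -5.97  5.74] w 39.1
shift tool mm [-1.4 -1.6  0.3]
```

```bash
for k in 1; do python3 -m pendant '[[[0,-1,0],0],[[0,0,0],0]]'; python3 -m pendant '[[[0,-1,0],0],[[0,0,0],0]]'; done
python3 - <<'E'
from h import *
status(-3,-42,102)
c=camera("wrist")
a=np.radians(YAW); M=np.array([[np.cos(a),-np.sin(a)],[np.sin(a),np.cos(a)]])
for X,z in[((22,-28-4),.122),((22,-28+4),.122),((0,0),.075),((-28,-20),.102)]:
    print(X,((proj(c,np.append(CASE+M@np.array(X)/1000,z))[0]-[150,0])*1.8).round(0))
i=c["pixels"][0:330,150:470]; cv2.imwrite("pics/w4.png",cv2.resize(i,None,fx=1.8,fy=1.8))
E
```

```text
time: 6.55
position: [0.5386, -0.074, 0.1243]
tool_rot: [0.997, -0.074, 0.001, 0.002]
ft_force: [-0.3, -6.3, 6.4]
grip_width: 0.0387
time: 6.8
position: [0.5387, -0.0734, 0.1243]
tool_rot: [0.997, -0.074, 0.001, 0.002]
ft_force: [-1.3, -8.5, 4.4]
grip_width: 0.0392
t 6.8 tcp case mm [ -1.6 -42. ] tip z 102.3 xdir deg -8.47 toolz [ 0.002 -0.005 -1.   ] F [-1.31 -8.46  4.39] w 39.2
shift tool mm [-1.4 -0.   0.3]
(22, -32) [402. 526.]
(22, -24) [404. 492.]
(0, 0) [301. 345.]
(-28, -20) [186. 446.]
```

View pics/w4.png

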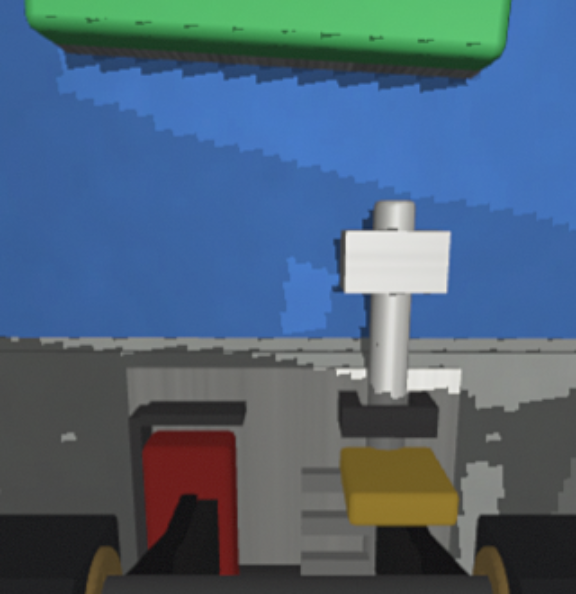

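The bolt is through the keeper and the case seam is where predicted, at v≈345. The force has started to rise, so I'll take one more small step to confirm the stop.

```bash
python3 -m pendant '[[[0,-1,0],0],[[0,0,0],0]]'; python3 -m pendant '[[[0,-1,0],0],[[0,0,0],0]]'; python3 -c "
from h import *
status(-3,-42,102)"
```

```text
time: 7.1
position: [0.5387, -0.0733, 0.1243]
tool_rot: [0.997, -0.074, 0.001, 0.003]
ft_force: [-2.1, -11.3, 5.6]
grip_width: 0.0389
time: 7.35
position: [0.5387, -0.0732, 0.1244]
tool_rot: [0.997, -0.074, 0.001, 0.004]
ft_force: [-2.7, -13.4, 5.1]
grip_width: 0.039
t 7.35 tcp case mm [ -1.5 -41.8] tip z 102.4 xdir deg -8.43 toolz [ 0.002 -0.008 -1.   ] F [ -2.68 -13.41   5.06] w 39.0
shift tool mm [-1.5  0.2  0.4]
```

It's on the hard stop: the force rises with no motion, at the expected y of about -41.5. Now I back off slightly, then lift straight up.

```bash
python3 -m pendant '[[[0,3,0],0],[[0,4,0],0],[[0,0,0],0],[[0,0,-6],0],[[0,0,-15],0],[[0,0,-40],0],[[0,0,-40],0],[[0,0,0],0]]'
python3 - <<'E'
from h import *
status()
c=camera("wrist")
a=np.radians(YAW); M=np.array([[np.cos(a),-np.sin(a)],[np.sin(a),np.cos(a)]])
off=np.array([180,60])
for n,X,z in[("lug top front",(22,-32),.122),("lug top back",(22,-24),.122),("red up far-left",(-39,-20),.111),("red up far-right",(-17,-20),.111),("red down far-left",(-39,-20),.102),("red down far-right",(-17,-20),.102),("seam",(60,0),.075)]:
    print(n,((proj(c,np.append(CASE+M@np.array(X)/1000,z))[0]-off)*2.5).round(0))
i=c["pixels"][60:300,180:460]; cv2.imwrite("pics/w5.png",cv2.resize(i,None,fx=2.5,fy=2.5))
E
```

```text
time: 8.35
position: [0.5382, -0.0762, 0.2278]
tool_rot: [0.997, -0.074, 0.003, 0.001]
ft_force: [-0.3, -0.1, 0.2]
grip_width: 0.039
t 8.35 tcp case mm [ -1.6 -44.8] tip z 205.8 xdir deg -8.54 toolz [ 0.006 -0.003 -1.   ] F [-0.26 -0.08  0.15] w 39.0
lug top front [424. 404.]
lug top back [425. 374.]
red up far-left [192. 351.]
red up far-right [275. 350.]
red down far-left [196. 344.]
red down far-right [277. 344.]
seam [540. 260.]
```

View pics/w5.png

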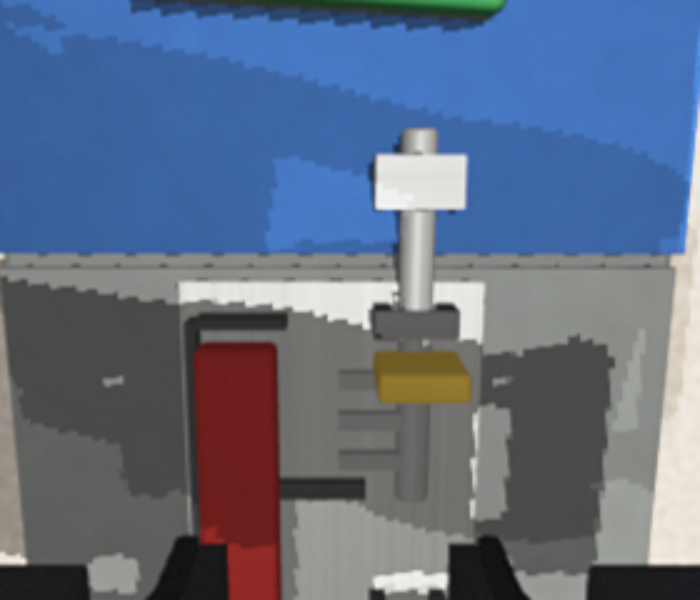

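The lug's top face (v 378–402) matches the prediction for 42 mm travel (374–404). The catch's black tooth (v≈488) lies behind the last bolt tooth (460). I'll clear the arm and check the catch height and the neighbouring objects against the first images.

```bash
python3 -m pendant '[[[0,0,-40],0],[[0,40,-20],0],[[0,50,0],0],[[0,50,0],0],[[0,50,0],0],[[0,50,0],0],[[0,0,0],0],[[0,0,0],0]]'
python3 - <<'E'
from h import *
import pickle
a=np.radians(YAW); M=np.array([[np.cos(a),-np.sin(a)],[np.sin(a),np.cos(a)]])
def red(p,box,th=60):
    x0,y0,x1,y1=box; q=p[y0:y1,x0:x1].astype(int); m=((q[...,2]-q[...,1]>th)&(q[...,2]-q[...,0]>th))
    v,u=np.nonzero(m); return len(u),(u.mean()+x0).round(2),(v.mean()+y0).round(2)
for n,b in(("side",(350,180,415,225)),("top",(355,240,410,272))):
    c0=pickle.load(open(n+"0.pkl","rb")); c=camera(n); print(n,red(c0["pixels"],b),red(c["pixels"],b))
    for z in(.111,.099): print("pred",z,proj(c,np.append(CASE+M@np.array([-28,-65])/1000,z)).round(1))
    g=lambda p,th=40:(lambda m:(m[1].mean().round(2),m[0].mean().round(2)))(np.nonzero((p[200:290,280:345].astype(int)[...,1]-p[200:290,280:345].astype(int)[...,2]>th)))
    print("eraser",g(c0["pixels"]),g(c["pixels"]))
    if n=="side":
        f=lambda p:cv2.resize(p[165:245,280:430],None,fx=4,fy=4,interpolation=cv2.INTER_CUBIC)
        S=np.vstack([f(c0["pixels"]),f(c["pixels"])])
    else: 
        f=lambda p:p[140:310,100:540]; cv2.imwrite("pics/t9.png",np.vstack([f(c0["pixels"]),f(c["pixels"])]))
S=cv2.resize(S,(560,600)); cv2.imwrite("pics/s9.png",S)
status()
E
```

```text
time: 9.4
position: [0.5002, -0.3119, 0.2828]
tool_rot: [0.997, -0.075, -0.002, -0.002]
ft_force: [-0.8, 0.3, 0.4]
grip_width: 0.039
side (246, np.float64(380.74), np.float64(201.9)) (249, np.float64(380.69), np.float64(202.02))
pred 0.111 [[381.8 201.2]]
pred 0.099 [[381.5 204.5]]
eraser (np.float64(47.2), np.float64(24.19)) (np.float64(47.1), np.float64(24.12))
top (341, np.float64(381.71), np.float64(255.77)) (0, np.float64(nan), np.float64(nan))
pred 0.111 [[382. 256.]]
pred 0.099 [[381.4 256.9]]
eraser (np.float64(40.44), np.float64(42.45)) (np.float64(39.56), np.float64(38.7))
t 9.5 tcp case mm [  -3.6 -282.9] tip z 261.6 xdir deg -8.49 toolz [-0.002  0.002 -1.   ] F [-0.02 -0.31 -0.52] w 38.9<stdin>:6: RuntimeWarning: Mean of empty slice.
  ret = ret.dtype.type(ret / rcount)
```

View pics/s9.png

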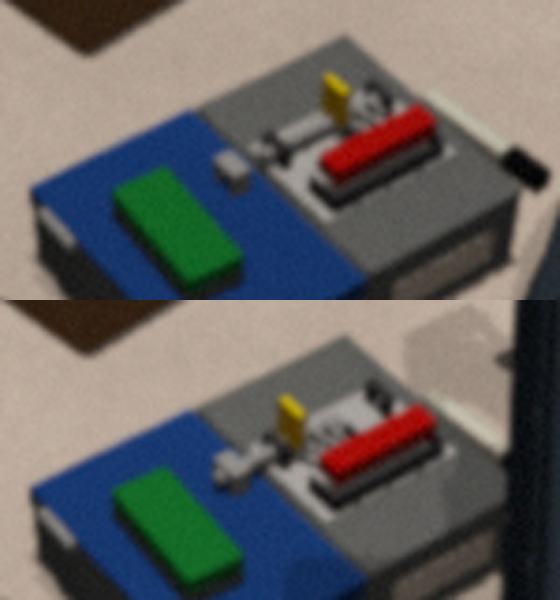

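View pics/t9.png

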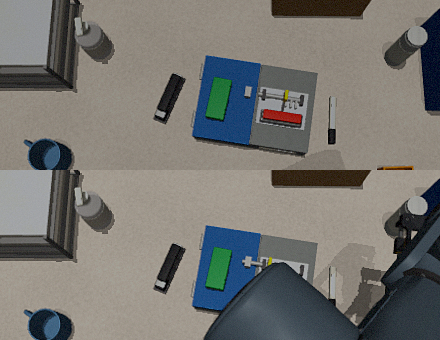

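The side view shows the catch back up to within 0.1 px of its starting height, the bolt in the keeper, and the case and eraser unmoved. The gripper is clear of everything, with its tips at 262 mm.

```bash
python3 -c "
from h import *
print(order.hand_in()); status()"
```

```text
the job is handed in; nothing more can be done
None
the job is handed in; nothing more can be done
```

The case is locked and the job is handed in, at about 9.5 s of the 35 s allowed. I held the red catch down about 9 mm with one fingertip. While it was held, I pushed the lug with the other finger until the bolt hit its hard stop. I then backed off 3 mm and lifted straight up.

**Checks that agreed:**
- **Bolt:** the force rose to 13 N with no further motion, at the finger position expected for 42 mm of travel. The lug's top face in the wrist picture also matched 42 mm.
- **Catch:** the side view shows it back up within 0.1 px of its starting image; fully pressed it would be about 3 px lower.
- **Case and eraser:** unmoved in the side view.
- **Gripper:** clear of everything, with no contact force at hand-in.

**Checks that disagreed or could not be made:**
- **Early lug reading:** it first came out 5–8 mm off in the wrist image. I had mistaken the lug's far face for its top, and the later reading resolved it.
- **Catch height from the wrist picture:** this was ambiguous, so I relied on the side view.
- **Final top view:** the arm hid the catch and part of the case, so its colour check there gave nothing. The stapler, sanitiser, mug, spray can and the visible part of the marker looked unmoved by eye. The sweets box was not in the final view, but the arm did not go down near it.

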